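# Index the bearing table, then hold the sprung guard hatch just below balance

## Robot

A 6-joint arm with a two-finger parallel gripper is mounted at the origin on a cart in front of the work surface, level with it; the furniture and walls round the work are solid. World frame = base frame: x ahead of the robot, y to its left, z up, the work surface at z = 0. Lengths are in m, angles in degrees, forces in N, time in s.
With the tool pointing down it reaches from about 0.4 to 0.825 m from the base axis. Payload 7 kg.
Tool frame: the origin (TCP) lies at the very end of the fingers, on their centre line; the grasp point (between the pads) lies hold_point_z behind it (hold_point_z is the distance from the TCP to the grasp point, in m); z points along the fingers, y is the direction in which the jaws open and shut (so a half turn about z gives the same grasp; the last joint's range is limited). The gripper opens to 88 mm and grips with 3 to 60 N. Pads are 19 mm wide; open, the fingers measure 130 mm over their backs; the gripper's body (78 mm by 193 mm) begins 47 mm behind the grasp point.
Start: joints at [90.705, 20.546, 0.682, 0, -70.136, -16.507], TCP at [0.184, 0.649, 0.227] pointing down, gripper open.
Joint ranges: [-176.03, 176.03], [-82.01, 121.73], [-58.28, 71.71], [-173.87, 95.51], [-174.79, -0.11], [-173.66, 173.66]. Speed limits (degrees/s): [136.94, 136.94, 172.46, 180, 180, 180].

## Interface

Orientations are given as [roll, pitch, yaw] about the fixed x, y, z axes, in that order (R = Rz(yaw) Ry(pitch) Rx(roll)).
In Python, from plant import get_obs, snapshot, close_job, hold_point_z gives the robot as it stands. The module is installed in compiled form; this text tells all that it offers.
- The arm moves only by the tool jog_arm, never from a script. Its argument "commands" is a list of rows, each a list of 4 numbers: the shift along the world's x, y, z in mm, then the turn about the world's z in degrees. In form: [[x, y, z, turn], ...]. A call has exactly 10 rows; each row shifts and turns the commanded pose from where the row before left it; what a row does not reach is not made up. A row lasts 1/12 s, in which the tool goes at most 41.7 mm and 7.16 degrees, less where a joint would pass 70% of its speed; a pose out of reach is approached as far as the arm can. A call is refused whole if a number of a shift passes 41.7 or a number of a turn 7.16, either way. A call with a gripper value outside its range is refused whole. "fingers" is the finger opening in mm, from 0 to 87.6, set as the call begins (left out, the last holds). The fingers move at their own pace and stop on an object; the grip force is fixed at half the most. Time passes only in rows, so rows that do not move let the fingers close, or fill a call up. It gives the time, the measured TCP pose, the force and the opening at its end, in the units of the state.
- get_obs(): the state, without advancing time (a new reading comes with each control period).
- snapshot(name): name is "scene" or "top"; returns a dict with "image" (384x512x3 uint8, red, green, blue), "fov_y" (degrees; the focal length in pixels is half the picture's height over the tangent of half this angle, whatever the lens; pixels are square), "cx", "cy" (the principal point, pixels), "rvec" (rotation vector, rad) and "tvec" (3), from world to camera coordinates, as OpenCV has them. Camera axes: x right, y down, z forward; pixel columns grow to the right and rows downward; lengths in m; the calibration is good to about 2 mm. A picture is of the moment at which its call begins. There is no depth.
- close_job(): hands the job in, once; it reports no verdict.
The state is a dict: "clock": time; "joint_pos": joint angles; "qvel": joint speeds; "tau": joint torques, N m; "tool_pos": TCP position; "orientation": TCP orientation; "force": force on the tool from outside, world axes, zero at the start; "moment": the same for the moment, N m; "opening": finger opening in m.
Only numpy, scipy, OpenCV 4.12 (cv2) and the standard library are available. Lean on these libraries where they do the work, as an engineer would, in place of code of your own. Each camera call takes 0.05 s, during which the arm holds its last target.

## Task

Turn the six-place index table one place anticlockwise (seen from above) by the bar on top of its spindle, so that the bearing at the front goes in under the guard and the table clicks into its detent. Then, by its handle, raise the guard's sprung hatch a little past its balance point without letting it fly open to its stop, ease it back to just below the balance point (about 5 degrees below it), and finish with the fingers still on the handle, holding the hatch still there while its spring is looked at. Leave the jar, the tin and the tape measure standing round the fixture alone.

Things in the scene. Friction and masses are not known exactly. Their poses are not given: they have to be found in the camera images.
- station: The fixture, fixed on the bench astride the clamp bar: base 258 x 388 mm, guard box with the hatch on its right (hatch top 125 mm up), round index table on its left. Origin on the bench; x points away from the robot, y left. In its frame: base x -0.129..0.129, y -0.133..0.255; guard x -0.107..0.107, y -0.13..0.055; table axis vertical at x 0, y 0.100.
- index_table (a joint): Turn of the index table (aluminium disc 220 mm across, top 74 mm above the bench, six places at 80 mm radius, three with 52 mm bearings). About 0 at the start, grows anticlockwise from above. Sprung detents at -1.047, 0, 1.047, 2.094 rad hold it there and pull it in from 0.3 rad away; the hump between takes 0.15 N m. One place on is 1.047.
- index_grip: Black bar on top of the table's spindle, 54 long, 14 wide, 36 mm tall, turning with the table. Origin: its centre, on the table's axis, 150 mm above the bench; x along its length, y across its width (pinch there from above). At table 0 its length lies 60 degrees anticlockwise from the station's x. The hatch handle nearby is 170 mm high.
- hatch (a joint): Hatch angle, rad: 0 shut and level, grows as its near edge rises; stop at 1.6. It weighs 0.88 kg, with a hinge spring. Balance point at 0.90 rad (52 degrees): below it falls shut, above it flies open. Lifting at the handle takes about 2 N when shut, nothing at balance, under 1 N near it. A brass peg on the wire quadrant right of the guard lies in the hatch's plane at balance.
- hatch_handle: Dark round bar on the hatch near its near edge: 12 mm thick, 68 mm between its legs' centres, 42 mm off the mid-plane of the 6 mm hatch. Origin: middle of the bar; y along it (the station's y), z square to the hatch, x towards the hinge. 190 mm from the hinge line along the hatch, 164 mm above the bench when shut. It can turn between the finger pads.
- hatch_hinge (a point): Point on the hatch's hinge line (parallel to the station's y) level in y with the handle's middle, 122 mm above the bench, on the guard's far side. At angle q the handle bar's middle lies 0.190 cos q - 0.042 sin q from it along the station's -x and 0.190 sin q + 0.042 cos q above it (m).
- screw_jar: Glass jar of screws with a tin lid, 70 mm diameter, 92 mm tall, standing to the right of the fixture; not to be moved. Origin: centre of its underside.
- grease_tin: Round green tin, 66 mm diameter, 75 mm tall, standing to the left of the fixture; not to be moved. Origin: centre of its underside.
- tape_measure: Yellow and black tape measure, 37 x 86 x 65 mm, standing on the bench near the fixture's near right corner; not to be moved. Origin: about the centre of its underside.

How it is judged:
By the outcome, as a careful person would: the job done as asked, in the order asked, and still so for the second after the job is handed in, while the arm keeps its last pose, push and grip.
It also fails if it takes over 53 s, if anything falls off the work surface, if the arm or the gripper's body presses on something with over 40 N, if the wrist force passes 120 N, or if a joint passes its speed limit or range.

## Working session

There is one attempt and no reset: what is moved stays moved. The work goes in short steps, Python scripts to look and compute and a tool call to move; the robot and the scene stay as the last step left them, time stands still between calls to the robot, and variables do not carry over. Pictures are saved under pics/ and viewed, and the job is handed in when it is done.

Besides the shell and the picture viewer there is one more tool, called as name(argument=value, ...), one argument or row to a line, values as JSON. jog_arm: Moves the arm, as the interface text tells. Its arguments: {"type":"object","properties":{"commands":{"type":"array","items":{"type":"array","items":{"type":"number"}}},"fingers":{"type":"number"}},"required":["commands"]}

```bash
mkdir -p pics
cat > h.py <<'E'
import numpy as np,cv2
from plant import get_obs,snapshot,close_job,hold_point_z
def cam(s):
    f=192/np.tan(np.radians(s['fov_y'])/2)
    K=np.array([[f,0,s['cx']],[0,f,s['cy']],[0,0,1]])
    R=cv2.Rodrigues(np.array(s['rvec'],float))[0];t=np.array(s['tvec'],float).ravel()
    return K,R,t
def ray(s,uv):
    K,R,t=cam(s);d=R.T@np.linalg.inv(K)@np.array([uv[0],uv[1],1.]);return -R.T@t,d
def onz(s,uv,z):
    o,d=ray(s,uv);return o+d*(z-o[2])/d[2]
def proj(s,p):
    K,R,t=cam(s);q=(R@np.atleast_2d(p).T).T+t;q=q@K.T;return q[:,:2]/q[:,2:]
def save(s,n,crop=None,k=1.5):
    im=s['image'][:,:,::-1]
    if crop: a,b,c,d=crop; im=im[b:d,a:c]
    im=cv2.resize(im,None,fx=k,fy=k,interpolation=cv2.INTER_CUBIC);cv2.imwrite('pics/'+n,im)
E
python3 - <<'E'
from h import *
import pickle
o=get_obs();print(o,hold_point_z)
for n in('scene','top'):
    s=snapshot(n);save(s,n+'0.png');pickle.dump(s,open(n+'0.pkl','wb'));print(n,s['fov_y'],s['cx'],s['cy'],ray(s,(256,192)))
E
```

```text
{'clock': 0.0, 'joint_pos': array([ 9.07045129e+01,  2.05918865e+01,  6.32327470e-01, -2.10560551e-02,
       -7.01363236e+01, -1.65059313e+01]), 'qvel': array([ 0.01703246,  0.08417765, -0.02815306, -0.00165857,  0.0367723 ,
        0.07373977]), 'tau': array([ 2.00795825e-03, -5.82716060e+01,  2.93054152e+01,  6.99746087e+00,
        6.78650526e-03, -1.59403389e-04]), 'tool_pos': array([0.18370335, 0.64899264, 0.22560367]), 'orientation': array([ 1.79902444e+02, -8.26629652e-03, -1.58085824e+01]), 'force': array([-0.61909682, -0.09158126, -0.54157975]), 'moment': array([-0.02316312, -0.00488268, -0.04783462]), 'opening': 0.08770526823360557} 0.0188
scene 55.575226092263975 256.54236655337354 190.22949830476654 (array([-0.22454504, -0.6570788 ,  0.90190594]), array([ 0.58485799,  0.53888813, -0.60627267]))
top 51.84770233876323 256.30742123790077 191.1810098832743 (array([0.30785543, 0.03738308, 1.60999743]), array([ 0.15662171,  0.01467838, -0.98755207]))
```

View pics/scene0.png

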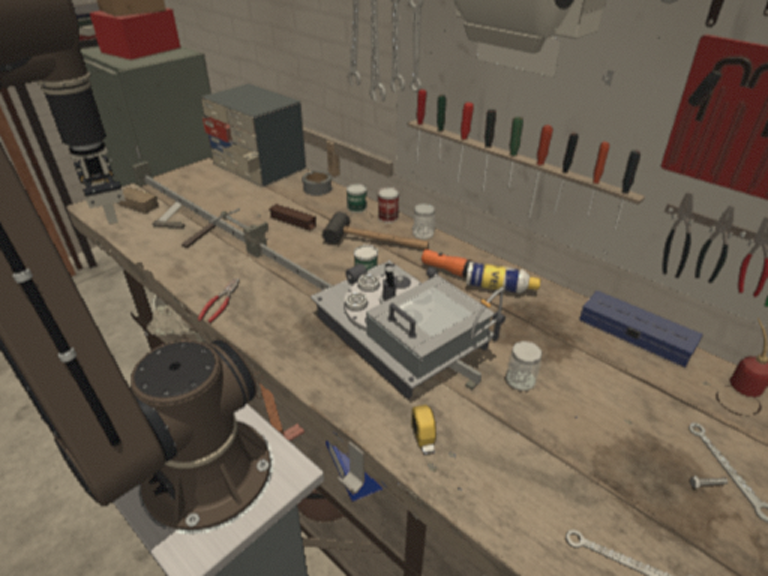

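View pics/top0.png

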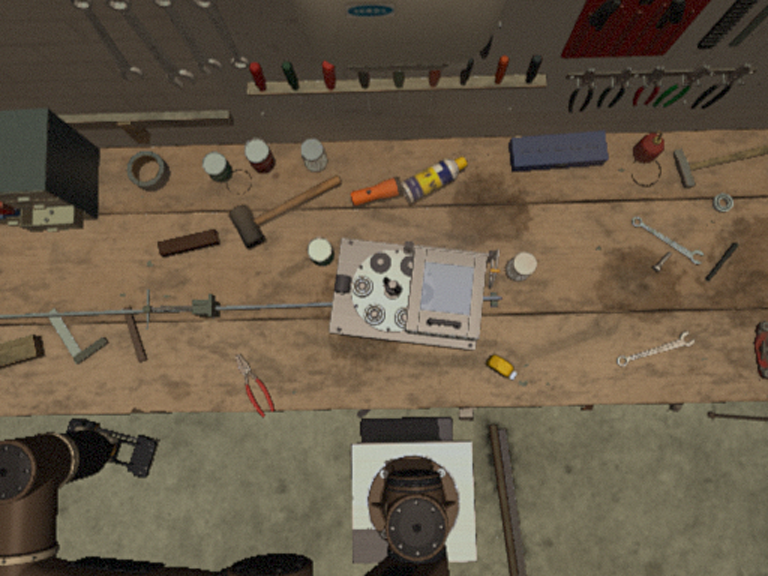

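The top view shows the fixture around (275,195) in raw pixels, slightly rotated. The jar is at right, the tin at left and the tape at near right. I'll zoom in on both.

Run:
```python
from h import *
import pickle
s=pickle.load(open('top0.pkl','rb'));save(s,'topz.png',(200,150,370,260),4.5)
s=pickle.load(open('scene0.pkl','rb'));save(s,'scz.png',(195,160,375,310),4)
```

```text
(no output)
```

View pics/topz.png

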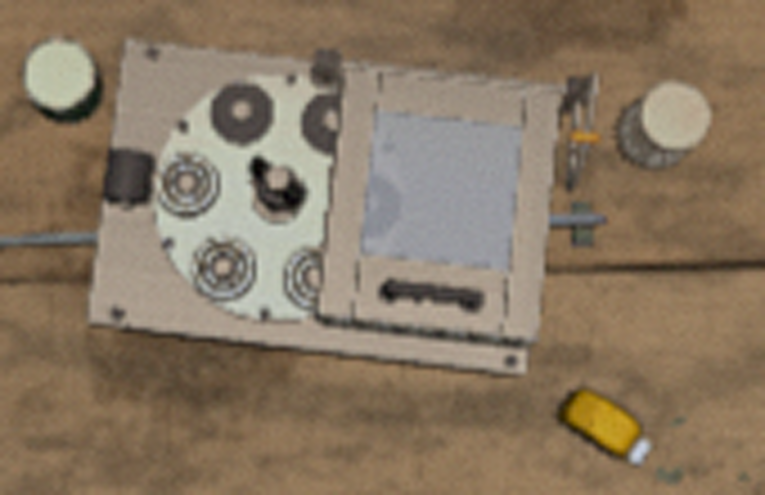

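View pics/scz.png

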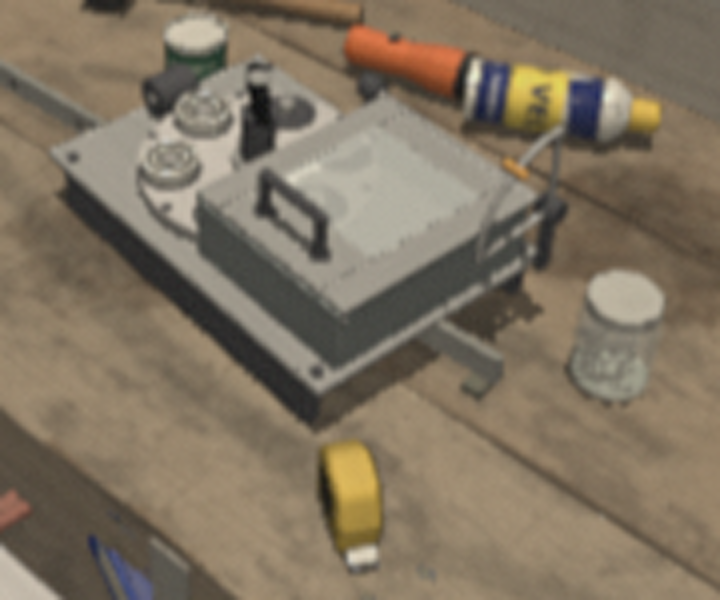

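```bash
cat > fit.py <<'E'
from h import *
import pickle
from scipy.optimize import least_squares
T=pickle.load(open('top0.pkl','rb'));S=pickle.load(open('scene0.pkl','rb'))
def tz(p): return (np.array(p)+.5)/4.5-.5+np.array([200,150])
def sz(p): return (np.array(p)+.5)/4-.5+np.array([195,160])
def W(p,X):
    c,s=np.cos(p[2]),np.sin(p[2]);return np.array([p[0]+c*X[0]-s*X[1],p[1]+s*X[0]+c*X[1],X[2]])
# p: x,y,yaw,hbase,handle x
def feats(p):
    h=p[3];hx=p[4];hy=p[5]
    return [(T,tz((127,40)),(.129,.255,h)),(T,tz((90,322)),(-.129,.255,h)),(T,tz((525,374)),(-.129,-.133,h)),
     (S,sz((50,152)),(-.129,.255,h)),(S,sz((318,388)),(-.129,-.133,h)),(S,sz((260,55)),(.129,.255,h)),(S,sz((318,428)),(-.129,-.133,0.)),
     (T,tz((388,287)),(hx,hy+.034,.164)),(T,tz((477,299)),(hx,hy-.034,.164)),
     (S,sz((264,175)),(hx,hy+.034,.164)),(S,sz((323,218)),(hx,hy-.034,.164))]
def res(p): return np.concatenate([proj(s,W(p,X))[0]-uv for s,uv,X in feats(p)])
if __name__=='__main__':
    r=least_squares(res,[.5,0,-.13,.05,-.09,-.04],loss='soft_l1');p=r.x
    print(np.round(p,4),np.degrees(p[2]));print(np.round(r.fun.reshape(-1,2),2))
    np.save('p.npy',p)
    ax=W(p,(0,.1,.15));print('axis',ax,'handle',W(p,(p[4],p[5],.164)))
    def draw(s,crop,k,name):
        a,b,c,d=crop;im=cv2.resize(s['image'][b:d,a:c,::-1],None,fx=k,fy=k,interpolation=cv2.INTER_CUBIC)
        def pl(P,col,closed=True):
            q=(proj(s,np.array([W(p,X) for X in P]))-np.array([a,b])+.5)*k-.5
            cv2.polylines(im,[np.round(q).astype(int)],closed,col,1)
        for z in(0,p[3]): pl([(x,y,z) for x,y in((-.129,-.133),(.129,-.133),(.129,.255),(-.129,.255))],(0,0,255))
        pl([(x,y,.125) for x,y in((-.107,-.13),(.107,-.13),(.107,.055),(-.107,.055))],(255,0,0))
        t=np.linspace(0,6.28,60);pl([(.11*np.cos(u),.1+.11*np.sin(u),.074) for u in t],(0,255,0))
        for k6 in range(6):
            q0=np.pi*k6/3; pl([(.08*np.cos(q0)+.026*np.cos(u),.1+.08*np.sin(q0)+.026*np.sin(u),.074) for u in t],(0,255,0))
        c6,s6=.5,np.sqrt(.75)
        for z in(.132,.168): pl([(c6*l-s6*w,.1+s6*l+c6*w,z) for l,w in((.027,.007),(.027,-.007),(-.027,-.007),(-.027,.007))],(255,0,255))
        pl([(p[4],p[5]+.034,.164),(p[4],p[5]-.034,.164)],(0,255,255))
        cv2.imwrite('pics/'+name,im)
    draw(T,(200,150,370,260),4.5,'ovt.png');draw(S,(195,160,375,310),4,'ovs.png')
    print('jar',onz(T,tz((676,117)),.092),'tin',onz(T,tz((61,77)),.075),'tape',onz(T,tz((603,423)),.065))
E
python3 fit.py
```

```text
[ 0.5351 -0.0599 -0.1405  0.0517 -0.0808 -0.0382] -8.05093666528445
[[-0.67 -0.78]
 [-0.95 -0.33]
 [ 0.31 -0.26]
 [-0.47 -0.29]
 [ 0.49  1.12]
 [-0.07 -0.02]
 [-0.14  2.23]
 [ 1.04  0.15]
 [-0.26 -0.36]
 [ 0.14 -0.17]
 [-0.63 -0.06]]
axis [0.54910548 0.03913107 0.15      ] handle [ 0.4497015 -0.0863984  0.164    ]
jar [ 0.6045035  -0.30743956  0.092     ] tin [0.65733661 0.22864996 0.075     ] tape [ 0.34367378 -0.23540919  0.065     ]
```

View pics/ovt.png

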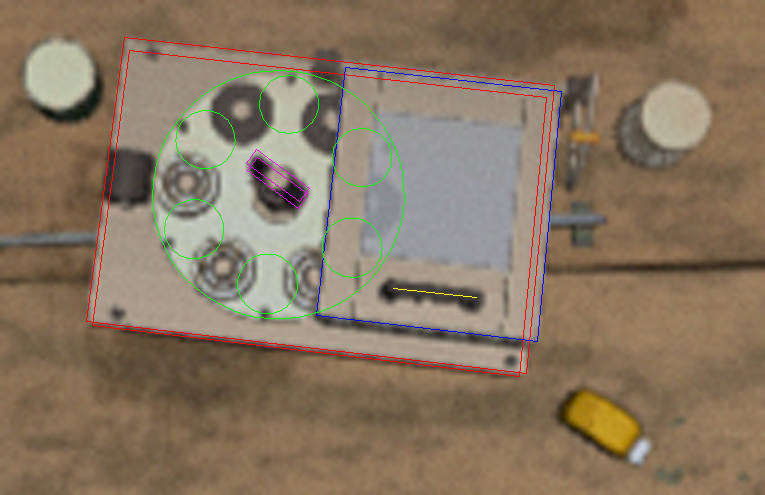

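View pics/ovs.png

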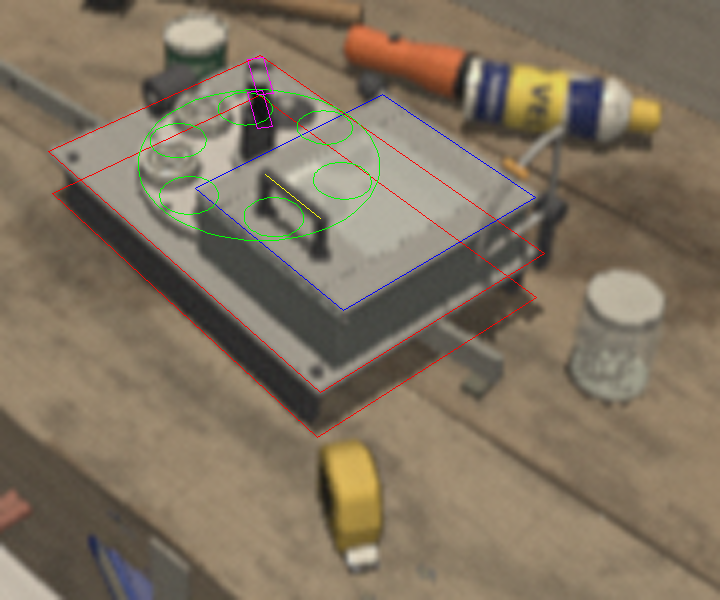

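jog_arm(
  commands=[
    [15,-25,0,-5],
    [15,-25,0,-5],
    [15,-25,0,-5],
    [15,-25,0,-5],
    [15,-25,0,-5],
    [15,-25,0,-5],
    [15,-25,0,-5],
    [15,-25,0,-5],
    [15,-25,0,-5],
    [15,-25,0,-5],
  ],
  fingers=60,
)

```text
clock: 0.93
tool_pos: [0.3342, 0.3979, 0.2264]
orientation: [180.0, -0.0, -66.0]
force: [1.0, 1.2, 1.2]
opening: 0.06
```

jog_arm(
  commands=[
    [15,-25,0,-5],
    [15,-25,0,-5],
    [15,-25,0,-5],
    [15,-25,0,-5],
    [15,-25,0,-5],
    [15,-25,0,-5],
    [15,-25,0,-5],
    [15,-25,0,-5],
    [15,-25,0,-5],
    [15,-25,0,-5],
  ],
)

```text
clock: 1.77
tool_pos: [0.4841, 0.148, 0.2264]
orientation: [180.0, -0.0, -116.0]
force: [-0.7, -0.5, 0.2]
opening: 0.06
```

jog_arm(
  commands=[
    [13,-22,0,-2.4],
    [13,-22,0,-2.4],
    [13,-22,0,-2.4],
    [13,-22,0,-2.4],
    [13,-21,0,-2.4],
    [0,0,-10,0],
    [0,0,-10,0],
    [0,0,-10,0],
    [0,0,-5,0],
    [0,0,0,0],
  ],
)

```text
clock: 2.6
tool_pos: [0.5475, 0.0409, 0.1898]
orientation: [179.9, -0.1, -127.7]
force: [-0.9, 0.4, -0.4]
opening: 0.0599
```

Run:
```python
from h import *
o=get_obs();print(o['tool_pos'],o['orientation'],o['joint_pos'])
for n,c in(('scene',(195,130,375,280)),('top',(200,130,370,260))):
    s=snapshot(n);save(s,n+'1.png',c,4)
    c0=o['tool_pos'];a=np.radians(o['orientation'][2]+90);d=np.array([np.cos(a),np.sin(a),0])
    print(n,[(proj(s,c0+k*d)[0]-np.array(c[:2])+.5)*4-.5 for k in(-.03,0,.03)])
```

```text
[0.54750274 0.04087386 0.18975606] [ 1.79897624e+02 -1.37436588e-01 -1.27735249e+02] [ 2.46968509e+01  1.04370682e+01 -1.82528585e+01 -3.08965167e-02
 -6.14792888e+01 -6.24174298e+01]
scene [array([223.32658265, 177.81386493]), array([257.65218016, 174.8711483 ]), array([291.75836067, 171.94724219])]
top [array([224.90206088, 259.64290445]), array([244.48639997, 233.43814772]), array([263.97551594, 207.36080397])]
```

View pics/scene1.png

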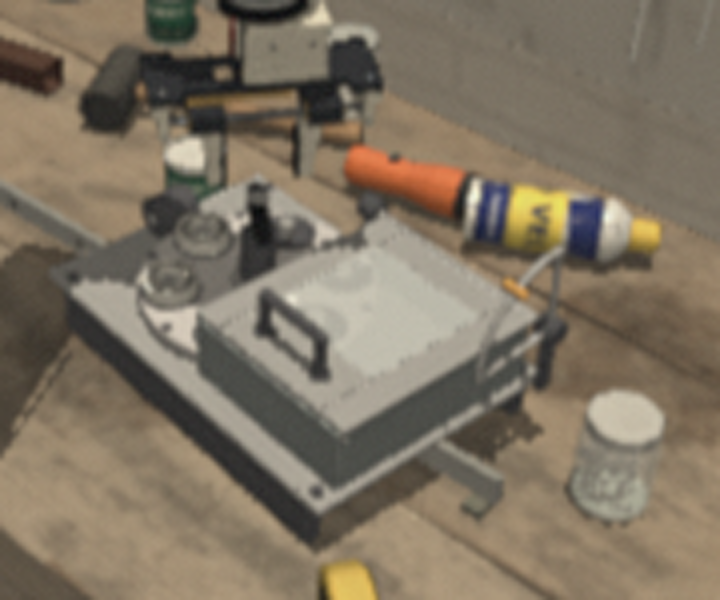

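View pics/top1.png

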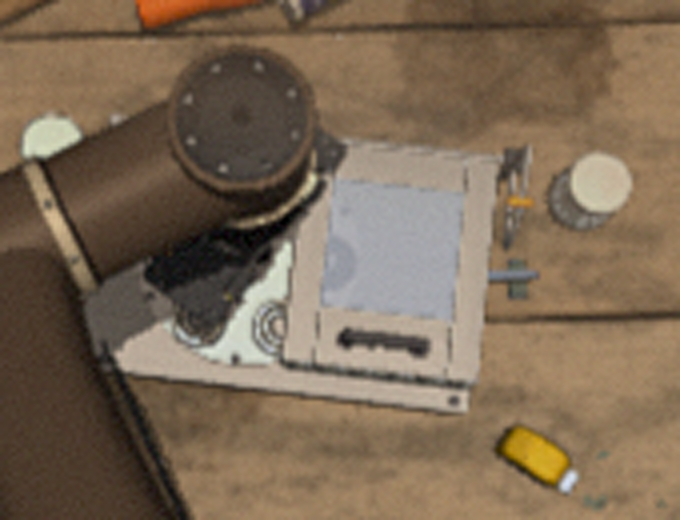

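jog_arm(
  commands=[
    [1,-2,-8,-0.3],
    [0,0,-8,0],
    [0,0,-8,0],
    [0,0,-8,0],
    [0,0,-8,0],
    [0,0,-7,0],
    [0,0,-6,0],
    [0,0,0,0],
    [0,0,0,0],
    [0,0,0,0],
  ],
)

```text
clock: 3.53
tool_pos: [0.5501, 0.0385, 0.1388]
orientation: [-180.0, 0.0, -128.1]
force: [-0.6, 0.1, 0.8]
opening: 0.0601
```

jog_arm(
  commands=[
    [0,0,0,0],
    [0,0,0,0],
    [0,0,0,0],
    [0,0,0,0],
    [0,0,0,0],
    [0,0,0,0],
    [0,0,0,0],
    [0,0,0,0],
    [0,0,0,0],
    [0,0,0,0],
  ],
  fingers=0,
)

```text
clock: 4.37
tool_pos: [0.5474, 0.0403, 0.1385]
orientation: [179.8, -0.0, -128.1]
force: [-14.3, 13.3, 10.7]
opening: 0.0136
```

Run:
```python
from h import *
o=get_obs();print(o['tool_pos'],o['orientation'],o['force'],o['moment'],o['opening'])
s=snapshot('scene');save(s,'scene2.png',(195,130,375,280),4)
```

```text
[0.54742922 0.04034429 0.13853107] [ 1.79754048e+02 -7.34071940e-03 -1.28109237e+02] [-14.29458209  13.34364214  10.71373887] [4.77656804 4.75218095 0.02090465] 0.0136000916512421
```

View pics/scene2.png

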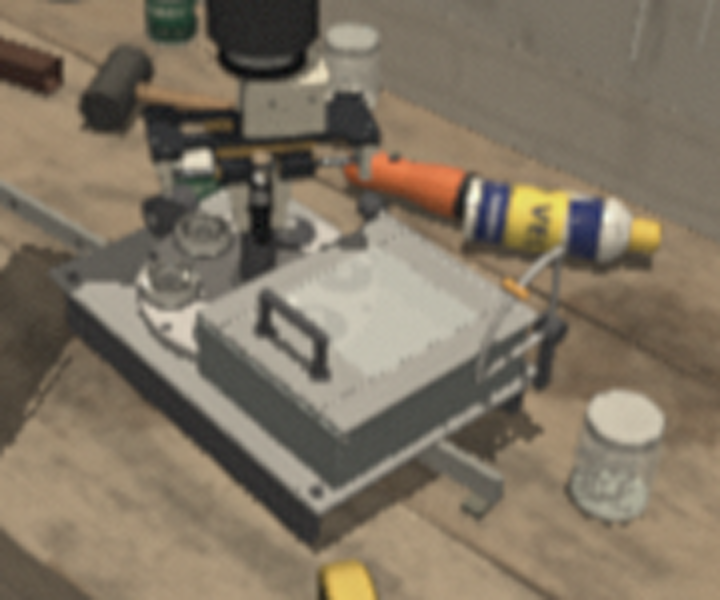

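jog_arm(
  commands=[
    [-1,1,0,0],
    [-1,1,0,0],
    [-0.5,0.3,0,0],
    [0,0,0,0],
    [0,0,0,0],
    [0,0,0,0],
    [0,0,0,0],
    [0,0,0,0],
    [0,0,0,0],
    [0,0,0,0],
  ],
)

```text
clock: 5.25
tool_pos: [0.5474, 0.0405, 0.1385]
orientation: [-180.0, -0.0, -128.1]
force: [2.4, -4.7, -1.5]
opening: 0.014
```

jog_arm(
  commands=[
    [0,0,0,2],
    [0,0,0,3],
    [0,0,0,4],
    [0,0,0,4],
    [0,0,0,4],
    [0,0,0,4],
    [0,0,0,4],
    [0,0,0,4],
    [0,0,0,4],
    [0,0,0,4],
  ],
)

```text
clock: 6.08
tool_pos: [0.5471, 0.0405, 0.1385]
orientation: [180.0, -0.0, -90.9]
force: [1.1, -4.3, -1.0]
opening: 0.0135
```

jog_arm(
  commands=[
    [0,0,0,4],
    [0,0,0,4],
    [0,0,0,4],
    [0,0,0,4],
    [0,0,0,3],
    [0,0,0,2],
    [0,0,0,1],
    [0,0,0,1],
    [0,0,0,0],
    [0,0,0,0],
  ],
)

```text
clock: 6.92
tool_pos: [0.5469, 0.0405, 0.1385]
orientation: [179.9, -0.0, -68.1]
force: [-1.2, -4.1, 2.3]
opening: 0.0138
```

Run:
```python
from h import *
o=get_obs();print(o['tool_pos'],o['orientation'],o['force'],o['moment'],o['opening'])
s=snapshot('scene');save(s,'scene3.png',(195,130,375,280),4)
```

```text
[0.54688388 0.04052169 0.13851217] [ 1.79946313e+02 -3.08980996e-03 -6.81477638e+01] [-1.18942851 -4.07732683  2.26273533] [-1.60595234  0.89248853 -0.05209252] 0.013768860006684602
```

View pics/scene3.png

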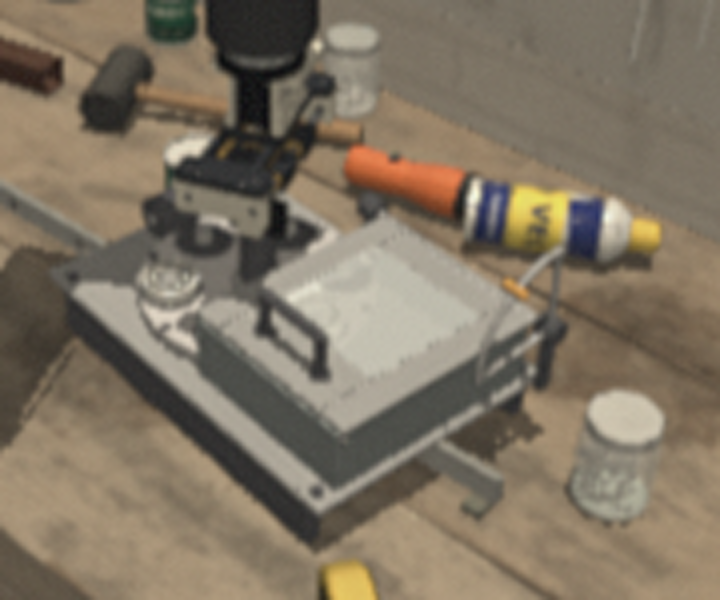

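jog_arm(
  commands=[
    [0,0,0,0],
    [0,0,0,0],
    [0,0,0,0],
    [0,0,0,0],
    [0,0,10,0],
    [0,0,15,0],
    [0,0,20,0],
    [0,0,20,0],
    [0,0,15,0],
    [0,0,10,0],
  ],
  fingers=44,
)

```text
clock: 7.8
tool_pos: [0.5482, 0.041, 0.2313]
orientation: [-179.8, -0.0, -68.1]
force: [-0.6, 0.4, -0.4]
opening: 0.0438
```

jog_arm(
  commands=[
    [-10,-13,0,-3],
    [-10,-13,0,-3],
    [-10,-13,0,-3],
    [-10,-13,0,-3],
    [-10,-13,0,-3],
    [-10,-13,0,-3],
    [-10,-13,0,-3],
    [-10,-13,0,-3],
    [-10,-12,0,-3],
    [-9,-11,-10,-3],
  ],
)

```text
clock: 8.63
tool_pos: [0.4487, -0.0868, 0.2203]
orientation: [-179.8, 0.0, -98.2]
force: [0.2, -0.2, -0.2]
opening: 0.0438
```

jog_arm(
  commands=[
    [0,0,-10,0],
    [0,0,-8,0],
    [0,0,0,0],
    [0,0,0,0],
    [0,0,0,0],
    [0,0,0,0],
    [0,0,0,0],
    [0,0,0,0],
    [0,0,0,0],
    [0,0,0,0],
  ],
)

```text
clock: 9.47
tool_pos: [0.4484, -0.0862, 0.2007]
orientation: [-180.0, 0.0, -98.1]
force: [0.3, 0.4, 0.0]
opening: 0.0441
```

Run:
```python
from h import *
import pickle
o=get_obs();print(o['tool_pos'],o['orientation'],o['force'],o['opening'])
for n,c in(('scene',(195,130,375,280)),('top',(200,130,370,260))):
    s=snapshot(n);save(s,n+'4.png',c,4);pickle.dump(s,open(n+'4.pkl','wb'))
    c0=o['tool_pos'];a=np.radians(o['orientation'][2]+90);d=np.array([np.cos(a),np.sin(a),0])
    print(n,[np.round((proj(s,c0+k*d)[0]-np.array(c[:2])+.5)*4-.5) for k in(-.022,0,.022)])
```

```text
[ 0.44838605 -0.08619969  0.20066042] [-1.79991772e+02  3.03203867e-03 -9.80970985e+01] [0.29823985 0.40136721 0.0246778 ] 0.04405645981817528
scene [array([270., 291.]), array([292., 280.]), array([313., 269.])]
top [array([387., 362.]), array([389., 337.]), array([392., 313.])]
```

View pics/scene4.png

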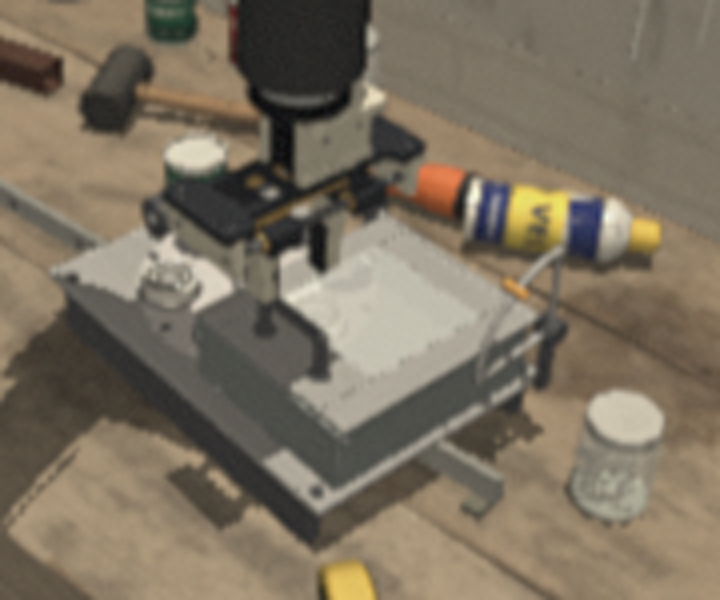

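View pics/top4.png

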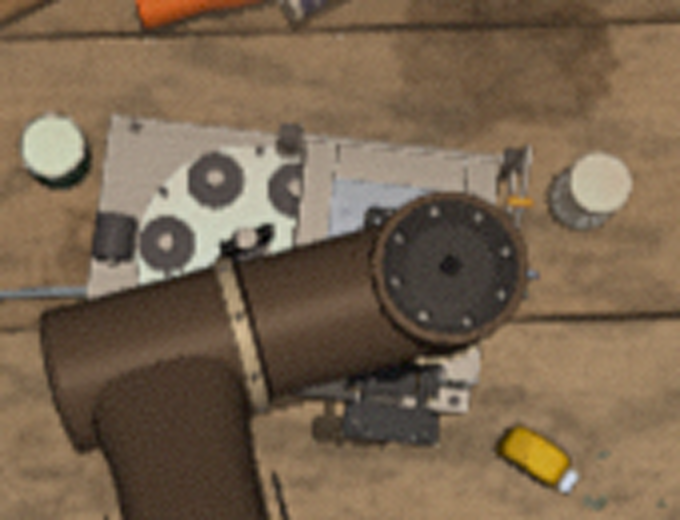

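jog_arm(
  commands=[
    [1,0,-8,0],
    [0,0,-8,0],
    [0,0,-8,0],
    [0,0,-8,0],
    [0,0,-8,0],
    [0,0,-7,0],
    [0,0,-5,0],
    [0,0,-2,0],
    [0,0,0,0],
    [0,0,0,0],
  ],
)

```text
clock: 10.4
tool_pos: [0.4495, -0.0862, 0.1467]
orientation: [-180.0, -0.0, -98.1]
force: [-0.6, -0.1, 0.1]
opening: 0.0441
```

jog_arm(
  commands=[
    [0,0,0,0],
    [0,0,0,0],
    [0,0,0,0],
    [0,0,0,0],
    [0,0,0,0],
    [0,0,0,0],
    [0,0,0,0],
    [0,0,0,0],
    [0,0,0,0],
    [0,0,0,0],
  ],
  fingers=0,
)

```text
clock: 11.23
tool_pos: [0.4503, -0.0863, 0.1468]
orientation: [-179.9, 0.0, -98.1]
force: [4.7, -2.1, -2.9]
opening: 0.0112
```

Run:
```python
from h import *
o=get_obs();print(o['tool_pos'],o['orientation'],o['force'],o['moment'],o['opening'])
s=snapshot('scene');save(s,'scene5.png',(195,130,375,280),4)
```

```text
[ 0.45034585 -0.08627984  0.14683745] [-1.79894795e+02  6.68857479e-03 -9.80894603e+01] [ 4.67679442 -2.0562853  -2.94285179] [-0.77994004 -1.6198168  -0.04700628] 0.011220421368542403
```

View pics/scene5.png

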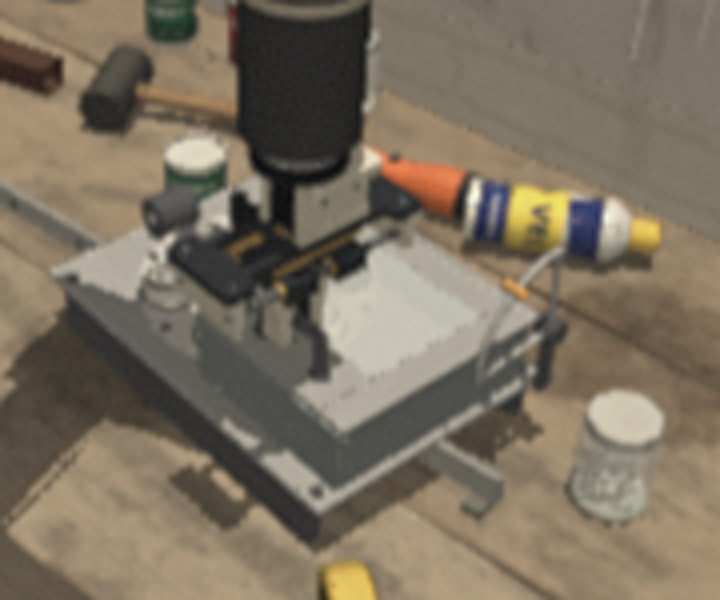

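```bash
cat > tr.py <<'E'
import numpy as np
def rel(q): return np.array([-(.190*np.cos(q)-.042*np.sin(q)),.190*np.sin(q)+.042*np.cos(q)])
def rows(qs,yaw=np.radians(-8.05)):
    P=np.array([rel(q) for q in qs]);d=P-P[0]
    X=np.c_[d[:,0]*np.cos(yaw),d[:,0]*np.sin(yaw),d[:,1]]*1000
    X=np.round(X,1);D=np.diff(X,axis=0)
    print([[round(float(v),1) for v in r]+[0] for r in D]);print('total',X[-1])
def qof(p,hinge,yaw=np.radians(-8.05)):
    u=np.array([np.cos(yaw),np.sin(yaw)]);d=np.dot(np.array(p[:2])-hinge[:2],u);h=p[2]-hinge[2]
    return np.arctan2(h,-d)-np.arctan2(.042,.190),np.hypot(d,h)
E
python3 - <<'E'
from tr import *
q=0.8*(0.5-0.5*np.cos(np.linspace(0,np.pi,31)))
q=np.interp(np.arange(31),[0,3,27,30],[0,.045,.755,.8])
for i in(0,10,20): rows(q[i:i+11])
E
```

```text
[[0.6, -0.1, 2.8, 0], [0.7, -0.1, 2.9, 0], [0.8, -0.1, 2.8, 0], [1.5, -0.2, 5.5, 0], [1.7, -0.3, 5.5, 0], [1.9, -0.2, 5.5, 0], [2.1, -0.3, 5.3, 0], [2.2, -0.3, 5.3, 0], [2.3, -0.4, 5.3, 0], [2.5, -0.3, 5.2, 0]]
total [16.3 -2.3 46.1]
[[2.7, -0.4, 5.1, 0], [2.8, -0.4, 5.0, 0], [2.9, -0.4, 4.9, 0], [3.1, -0.4, 4.9, 0], [3.2, -0.5, 4.7, 0], [3.4, -0.5, 4.7, 0], [3.5, -0.5, 4.5, 0], [3.6, -0.5, 4.4, 0], [3.8, -0.5, 4.4, 0], [3.9, -0.6, 4.2, 0]]
total [32.9 -4.7 46.8]
[[4.0, -0.6, 4.1, 0], [4.1, -0.6, 4.0, 0], [4.3, -0.6, 3.8, 0], [4.3, -0.6, 3.7, 0], [4.5, -0.6, 3.6, 0], [4.6, -0.6, 3.5, 0], [4.6, -0.7, 3.3, 0], [2.4, -0.3, 1.6, 0], [2.4, -0.4, 1.6, 0], [2.5, -0.3, 1.5, 0]]
total [37.7 -5.3 30.7]
```

jog_arm(
  commands=[
    [1.4,-0.2,2.8,0],
    [0.7,-0.1,2.9,0],
    [0.8,-0.1,2.8,0],
    [1.5,-0.2,5.5,0],
    [1.7,-0.3,5.5,0],
    [1.9,-0.2,5.5,0],
    [2.1,-0.3,5.3,0],
    [2.2,-0.3,5.3,0],
    [2.3,-0.4,5.3,0],
    [2.5,-0.3,5.2,0],
  ],
)

```text
clock: 12.12
tool_pos: [0.4661, -0.0886, 0.193]
orientation: [179.9, 0.0, -98.1]
force: [1.2, 0.5, -4.8]
opening: 0.011
```

jog_arm(
  commands=[
    [2.7,-0.4,5.1,0],
    [2.8,-0.4,5.0,0],
    [2.9,-0.4,4.9,0],
    [3.1,-0.4,4.9,0],
    [3.2,-0.5,4.7,0],
    [3.4,-0.5,4.7,0],
    [3.5,-0.5,4.5,0],
    [3.6,-0.5,4.4,0],
    [3.8,-0.5,4.4,0],
    [3.9,-0.6,4.2,0],
  ],
)

```text
clock: 12.95
tool_pos: [0.4973, -0.0931, 0.24]
orientation: [179.8, -0.0, -98.1]
force: [-12.2, 6.6, 8.1]
opening: 0.0113
```

Run:
```python
from h import *
from tr import *
o=get_obs();print(o['tool_pos'],o['orientation'],o['force'],o['moment'],o['opening'])
s=snapshot('scene');save(s,'scene6.png',(195,110,375,260),4)
```

```text
[ 0.49731891 -0.09310834  0.24001455] [ 1.79761892e+02 -1.45176484e-03 -9.81082067e+01] [-12.16955684   6.62299719   8.11980563] [2.83072124 4.33922714 0.0134227 ] 0.01128537895596774
```

View pics/scene6.png

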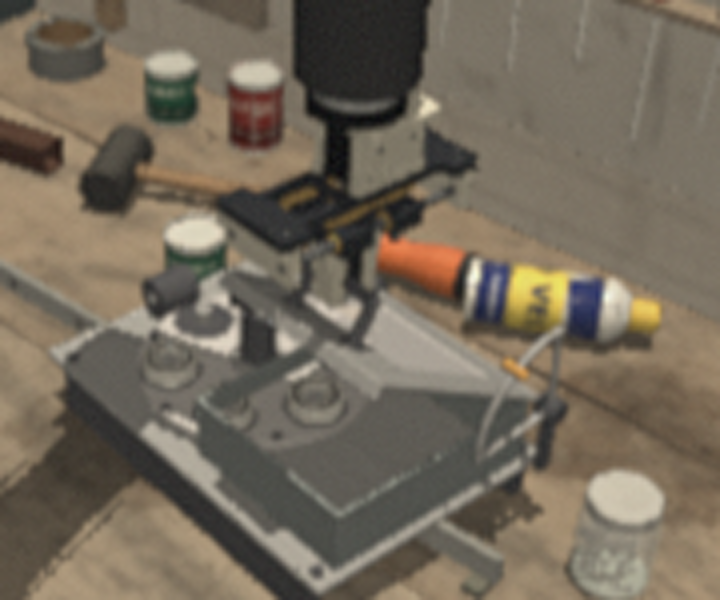

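jog_arm(
  commands=[
    [-0.8,0,0.8,0],
    [-0.8,0,0.8,0],
    [0,-0.5,0,0],
    [4.0,-0.6,4.1,0],
    [4.1,-0.6,4.0,0],
    [4.3,-0.6,3.8,0],
    [4.3,-0.6,3.7,0],
    [0,0,0,0],
    [0,0,0,0],
    [0,0,0,0],
  ],
)

```text
clock: 13.83
tool_pos: [0.5144, -0.0956, 0.2572]
orientation: [180.0, 0.1, -98.1]
force: [-3.6, 7.2, 2.5]
opening: 0.0109
```

Run:
```python
from h import *
from tr import *
o=get_obs();print(o['tool_pos'],o['orientation'],o['force'],o['moment'],o['opening'])
s=snapshot('scene');save(s,'scene7.png',(265,130,365,230),6)
```

```text
[ 0.51440744 -0.0956465   0.25719148] [ 1.79995355e+02  5.16647988e-02 -9.80821457e+01] [-3.59746314  7.24848692  2.53454252] [2.53970073 1.26643679 0.00285502] 0.010932215931516965
```

View pics/scene7.png

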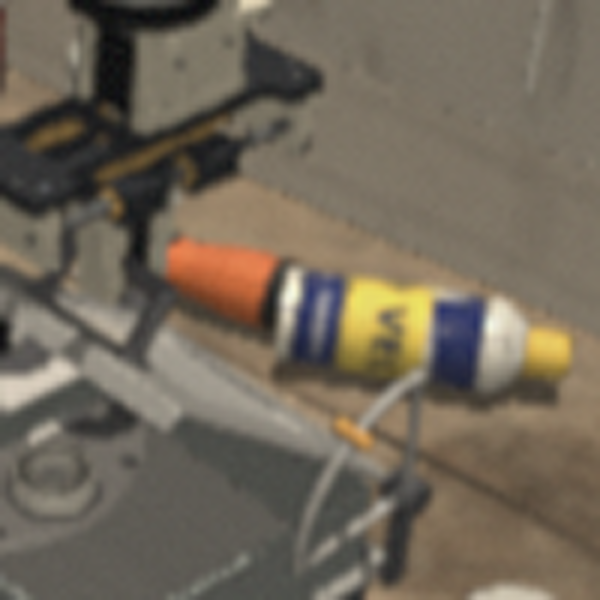

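```bash
cat > ov.py <<'E'
from h import *
from fit import W
import sys
p=np.load('p.npy')
def hatch(q,L=.214,off=0.,y0=-.13,y1=.055):
    hx=p[4]+.190
    def pt(l,y,n): return W(p,(hx-l*np.cos(q)+n*np.sin(q),y,.122+l*np.sin(q)+n*np.cos(q)))
    return pt
def draw(s,crop,k,name,qs):
    a,b,c,d=crop;im=cv2.resize(s['image'][b:d,a:c,::-1],None,fx=k,fy=k,interpolation=cv2.INTER_CUBIC)
    for q,col in qs:
        pt=hatch(q);A=np.array([pt(0,-.13,.003),pt(.214,-.13,.003),pt(.214,.055,.003),pt(0,.055,.003)])
        B=np.array([pt(.190,-.0382-.034,0),pt(.190,-.0382-.034,.042),pt(.190,-.0382+.034,.042)])
        for X,cl in((A,True),(B,False)):
            uv=(proj(s,X)-np.array([a,b])+.5)*k-.5
            cv2.polylines(im,[np.round(uv).astype(int)],cl,col,1)
    cv2.imwrite('pics/'+name,im)
E
python3 - <<'E'
from ov import *
import pickle
s=snapshot('scene');pickle.dump(s,open('s7.pkl','wb'))
draw(s,(235,130,365,230),6,'ov7.png',[(np.radians(37.5),(0,0,255)),(np.radians(40),(0,255,0))])
E
```

```text
(no output)
```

View pics/ov7.png

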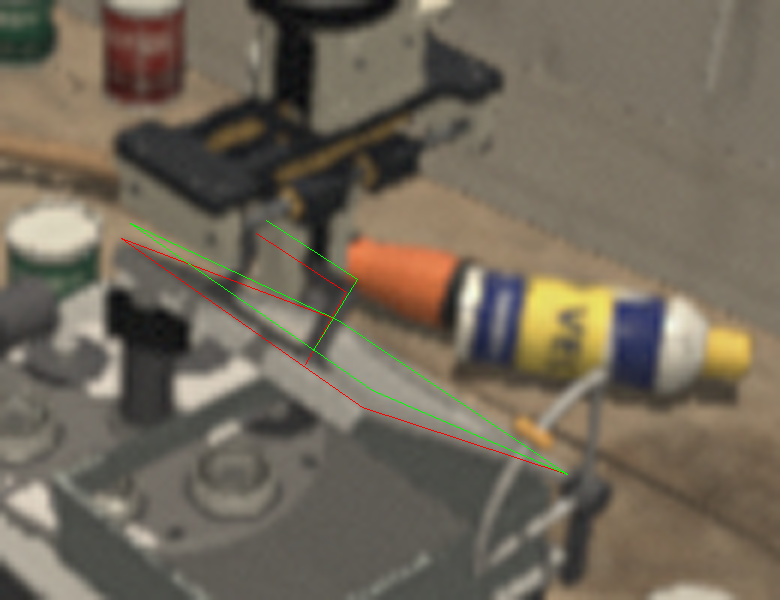

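Run:
```python
from fit import *
from tr import rows
p=np.load('p.npy')
A=ray(T,tz((586,137)));B=ray(S,sz((515,168)))
M=np.c_[A[1],-B[1]];t=np.linalg.lstsq(M,B[0]-A[0],rcond=None)[0]
P=(A[0]+t[0]*A[1]+B[0]+t[1]*B[1])/2;print(P,A[0]+t[0]*A[1]-B[0]-t[1]*B[1])
c,s=np.cos(p[2]),np.sin(p[2]);d=P[:2]-p[:2];st=np.array([c*d[0]+s*d[1],-s*d[0]+c*d[1],P[2]]);print('peg station',st)
print(np.arctan2(st[2]-.122,p[4]+.19-st[0]))
rows(np.linspace(.655,.8,9));rows(np.linspace(.8,.96,11))
```

```text
[ 0.57029534 -0.21122359  0.19090352] [ 0.00036598 -0.00042517  0.00014228]
peg station [ 0.05604404 -0.14491944  0.19090352]
0.9141000325183571
[[2.7, -0.4, 2.2, 0], [2.7, -0.4, 2.2, 0], [2.8, -0.4, 2.2, 0], [2.8, -0.4, 2.1, 0], [2.9, -0.4, 2.0, 0], [2.8, -0.4, 2.0, 0], [3.0, -0.4, 1.9, 0], [2.9, -0.4, 1.9, 0]]
total [22.6 -3.2 16.5]
[[2.6, -0.4, 1.6, 0], [2.7, -0.3, 1.6, 0], [2.7, -0.4, 1.5, 0], [2.7, -0.4, 1.5, 0], [2.7, -0.4, 1.4, 0], [2.8, -0.4, 1.4, 0], [2.8, -0.4, 1.4, 0], [2.8, -0.4, 1.3, 0], [2.8, -0.4, 1.3, 0], [2.8, -0.4, 1.2, 0]]
total [27.4 -3.9 14.2]
```

jog_arm(
  commands=[
    [2.4,0,2.5,0],
    [2.7,0,2.2,0],
    [2.8,-0.2,2.2,0],
    [2.8,-0.4,2.1,0],
    [2.9,-0.4,2.0,0],
    [2.8,-0.4,2.0,0],
    [3.0,-0.4,1.9,0],
    [2.9,-0.4,1.9,0],
    [0,0,0,0],
    [0,0,0,0],
  ],
)

```text
clock: 14.77
tool_pos: [0.537, -0.0989, 0.2741]
orientation: [-180.0, -0.0, -98.1]
force: [-3.6, -0.1, 5.3]
opening: 0.0112
```

```bash
cat > st.py <<'E'
from h import *
def st(n=None):
    o=get_obs();p=o['tool_pos']
    u=np.array([.9901,-.14]);d=p[:2]-np.array([.45035,-.08628]);du=d@u;rz=p[2]-.14684
    dd=.190-du;h=.042+rz
    print('pos',np.round(p,4),'F',np.round(o['force'],1),'M',np.round(o['moment'],2),'op',round(o['opening'],4))
    print('q_x',np.degrees(np.arccos(dd/.19459))-12.464,'q_ang',np.degrees(np.arctan2(h,dd))-12.464,'R',np.hypot(dd,h),'clock',o['clock'])
    f=o['force'];fu=f[:2]@u;a=np.arctan2(h,dd);print('Frad_out',-fu*np.cos(a)+f[2]*np.sin(a),'Ftan',fu*np.sin(a)+f[2]*np.cos(a))
E
python3 -c "
from st import *;st()
from ov import *
s=snapshot('scene');draw(s,(235,120,365,220),6,'ov8.png',[(np.radians(45.7),(0,0,255))])"
```

```text
pos [ 0.537  -0.0989  0.2741] F [-3.6 -0.1  5.3] M [0.23 1.79 0.  ] op 0.0112
q_x 45.78001204951921 q_ang 46.35390601855322 R 0.1978007686784564 clock 14.7667
Frad_out 6.388620850437593 Ftan -0.3110406978414386
```

View pics/ov8.png

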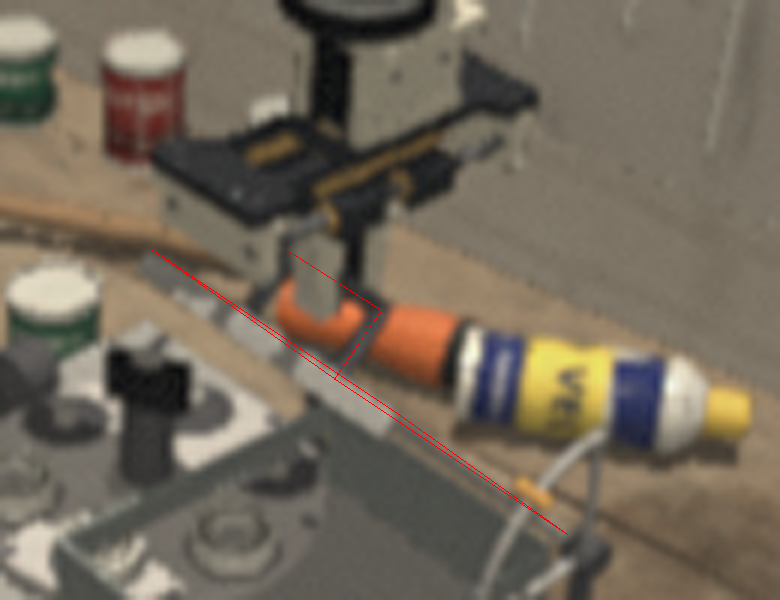

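jog_arm(
  commands=[
    [2.4,-0.4,2.0,0],
    [2.6,-0.3,1.8,0],
    [2.7,-0.4,1.5,0],
    [2.7,-0.4,1.5,0],
    [2.7,-0.4,1.4,0],
    [2.8,-0.4,1.4,0],
    [2.8,-0.4,1.4,0],
    [2.8,-0.4,1.3,0],
    [2.8,-0.4,1.3,0],
    [2.8,-0.4,1.2,0],
  ],
)

```text
clock: 15.65
tool_pos: [0.5642, -0.1027, 0.2885]
orientation: [-180.0, -0.0, -98.1]
force: [-3.4, -3.4, 2.5]
opening: 0.011
```

jog_arm(
  commands=[
    [0,0,0,0],
    [0,0,0,0],
    [0,0,0,0],
    [0,0,0,0],
    [0,0,0,0],
    [0,0,0,0],
    [0,0,0,0],
    [0,0,0,0],
    [0,0,0,0],
    [0,0,0,0],
  ],
)

```text
clock: 16.48
tool_pos: [0.564, -0.1027, 0.2883]
orientation: [-180.0, -0.0, -98.1]
force: [-2.1, -5.4, 1.8]
opening: 0.0112
```

```bash
python3 -c "
from st import *;st()
from ov import *
s=snapshot('scene');draw(s,(235,120,365,220),6,'ov9.png',[(np.radians(55),(0,0,255))])
s=snapshot('top');draw(s,(250,130,360,220),6,'ov9t.png',[(np.radians(55),(0,0,255))])"
```

```text
pos [ 0.564  -0.1027  0.2883] F [-2.1 -5.4  1.8] M [-1.66  0.88  0.  ] op 0.0112
q_x 54.815570651332024 q_ang 55.263203066589995 R 0.19829583243850205 clock 16.4833
Frad_out 2.2106774801629108 Ftan -0.5665645964706209
```

View pics/ov9.png

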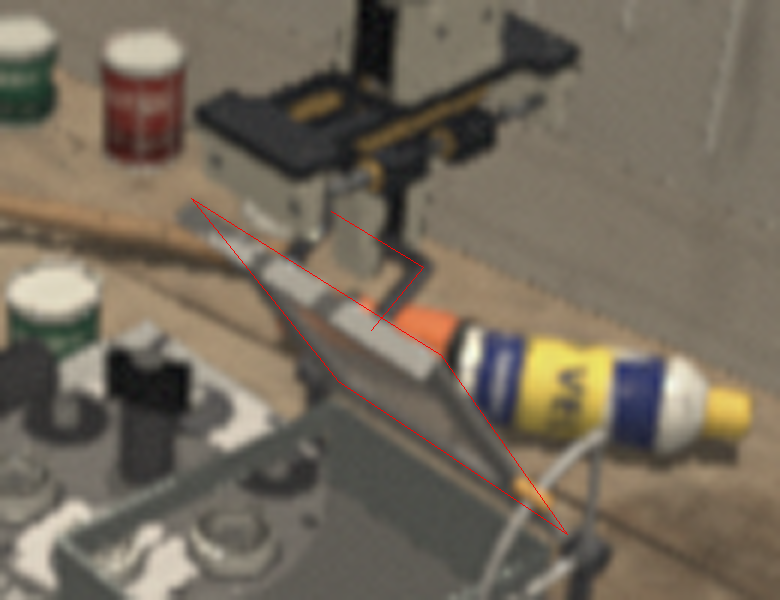

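View pics/ov9t.png

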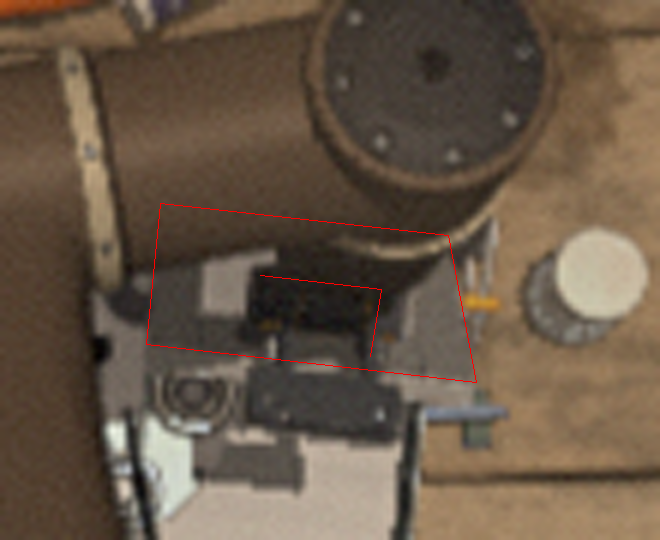

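Run:
```python
from tr import *
a=np.radians
rows(np.linspace(a(55),a(56.2),3))
q=np.linspace(a(56.2),a(46.6),21);rows(q[:11]);rows(q[10:])
```

```text
[[1.9, -0.3, 0.8, 0], [1.8, -0.2, 0.7, 0]]
total [ 3.7 -0.5  1.5]
[[-1.5, 0.2, -0.6, 0], [-1.5, 0.2, -0.6, 0], [-1.5, 0.2, -0.6, 0], [-1.5, 0.2, -0.7, 0], [-1.5, 0.3, -0.6, 0], [-1.4, 0.2, -0.7, 0], [-1.5, 0.2, -0.7, 0], [-1.5, 0.2, -0.6, 0], [-1.4, 0.2, -0.7, 0], [-1.5, 0.2, -0.8, 0]]
total [-14.8   2.1  -6.6]
[[-1.4, 0.2, -0.7, 0], [-1.5, 0.2, -0.8, 0], [-1.4, 0.2, -0.7, 0], [-1.4, 0.2, -0.8, 0], [-1.5, 0.2, -0.7, 0], [-1.4, 0.2, -0.8, 0], [-1.4, 0.2, -0.8, 0], [-1.4, 0.2, -0.8, 0], [-1.4, 0.2, -0.9, 0], [-1.4, 0.2, -0.8, 0]]
total [-14.2   2.   -7.8]
```

jog_arm(
  commands=[
    [1.9,-0.5,0.8,0],
    [1.8,-0.5,0.7,0],
    [0,0,0,0],
    [0,0,0,0],
    [0,0,0,0],
    [0,0,0,0],
    [0,0,0,0],
    [0,0,0,0],
    [0,0,0,0],
    [0,0,0,0],
  ],
)

```text
clock: 17.42
tool_pos: [0.5676, -0.1032, 0.2898]
orientation: [-180.0, 0.0, -98.1]
force: [-2.5, -1.3, 1.7]
opening: 0.011
```

```bash
python3 -c "
from st import *;st()"
```

```text
pos [ 0.5676 -0.1032  0.2898] F [-2.5 -1.3  1.7] M [-0.39  0.78  0.01] op 0.011
q_x 55.95265648105122 q_ang 56.37448399782458 R 0.19828559392817371 clock 17.4167
Frad_out 2.472490256276291 Ftan -1.5511871575448946
```

jog_arm(
  commands=[
    [-1.5,0.2,-0.6,0],
    [-1.5,0.2,-0.6,0],
    [-1.5,0.2,-0.6,0],
    [-1.5,0.2,-0.7,0],
    [-1.5,0.3,-0.6,0],
    [-1.4,0.2,-0.7,0],
    [-1.5,0.2,-0.7,0],
    [-1.5,0.2,-0.6,0],
    [-1.4,0.2,-0.7,0],
    [-1.5,0.2,-0.8,0],
  ],
)

```text
clock: 18.25
tool_pos: [0.5529, -0.1011, 0.2832]
orientation: [-180.0, 0.0, -98.1]
force: [0.4, -0.2, 0.5]
opening: 0.011
```

jog_arm(
  commands=[
    [-1.4,0.2,-0.7,0],
    [-1.5,0.2,-0.8,0],
    [-1.4,0.2,-0.7,0],
    [-1.4,0.2,-0.8,0],
    [-1.5,0.2,-0.7,0],
    [-1.4,0.2,-0.8,0],
    [-1.4,0.2,-0.8,0],
    [-1.4,0.2,-0.8,0],
    [-1.4,0.2,-0.9,0],
    [-1.4,0.2,-0.8,0],
  ],
)

```text
clock: 19.08
tool_pos: [0.5384, -0.099, 0.2753]
orientation: [-180.0, 0.0, -98.1]
force: [1.2, 0.8, 0.6]
opening: 0.011
```

jog_arm(
  commands=[
    [0,0,0,0],
    [0,0,0,0],
    [0,0,0,0],
    [0,0,0,0],
    [0,0,0,0],
    [0,0,0,0],
    [0,0,0,0],
    [0,0,0,0],
    [0,0,0,0],
    [0,0,0,0],
  ],
)

```text
clock: 19.92
tool_pos: [0.5386, -0.0991, 0.2754]
orientation: [-180.0, 0.0, -98.1]
force: [1.4, 4.3, 1.7]
opening: 0.0108
```

```bash
python3 -c "
from st import *;st()
from ov import *
s=snapshot('scene');draw(s,(235,120,365,220),6,'ov10.png',[(np.radians(46.6),(0,0,255))]);save(s,'full10.png',(195,110,375,260),4)
s=snapshot('top');save(s,'top10.png',(200,130,370,260),4)"
```

```text
pos [ 0.5386 -0.0991  0.2754] F [1.4 4.3 1.7] M [ 1.65 -0.6   0.  ] op 0.0108
q_x 46.32041885829739 q_ang 46.93764151901343 R 0.19812341043388007 clock 19.9167
Frad_out 1.079568637437745 Ftan 1.5805319661311743
```

View pics/ov10.png

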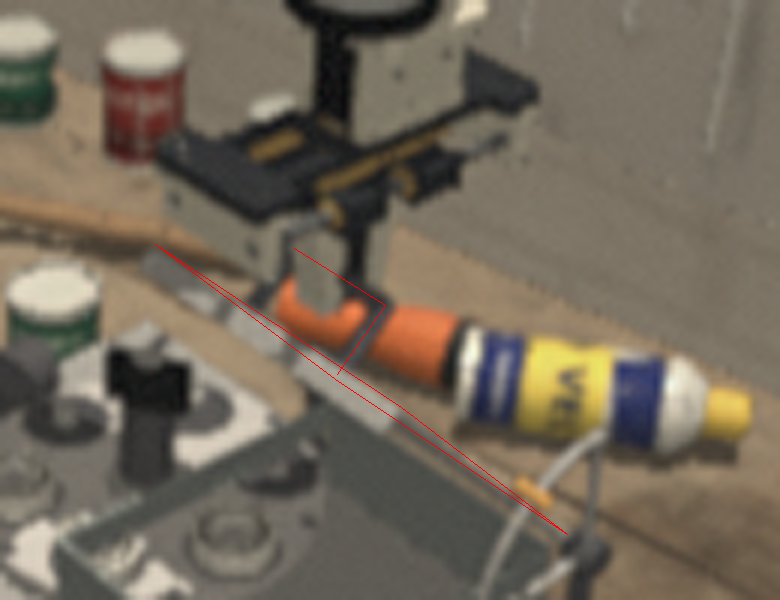

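View pics/full10.png

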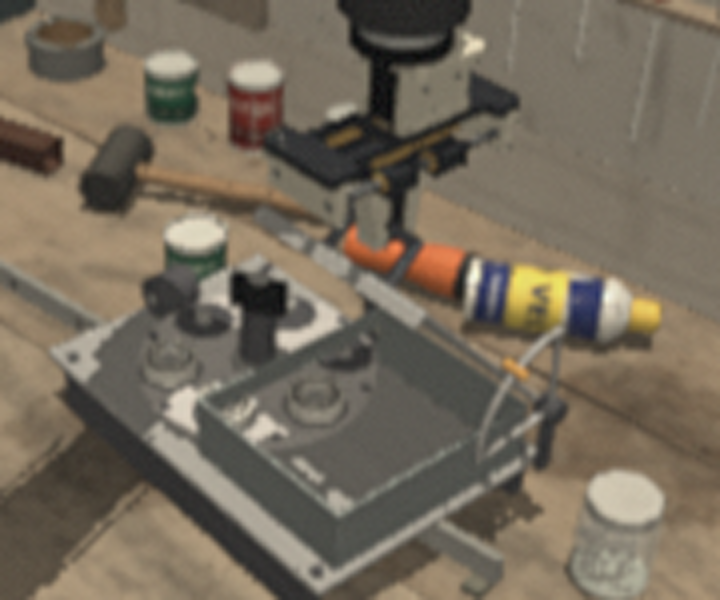

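View pics/top10.png

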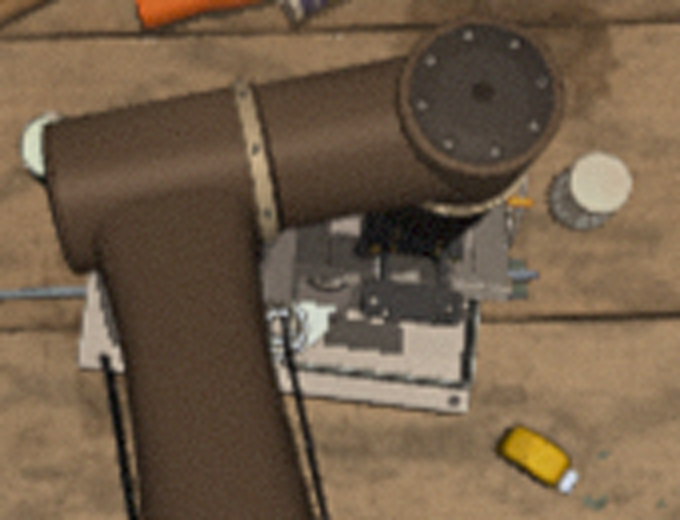

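```bash
python3 -c "
from st import *;st();print(close_job())"
```

```text
pos [ 0.5386 -0.0991  0.2754] F [0.8 4.5 1.8] M [ 1.69 -0.54 -0.01] op 0.0109
q_x 46.323089124223586 q_ang 46.93841695667565 R 0.1981127072577273 clock 20.0167
Frad_out 1.455849861753327 Ftan 1.0826135122042468
the job is handed in; nothing more can be done
None
```

I did both parts in the order asked and handed the job in at 20.0 s, with the fingers still on the handle. No verdict was reported.

- **Index table:** I turned it 60° anticlockwise by the bar. The torque was near zero at the end. After I let go, the places lined up in the pictures with where they stood before, and the front bearing is under the guard. I judged the detent from that, since I have no direct reading of the table angle.
- **Hatch:** I raised it to about 56°, which is 4–5° past balance. It never left the grip. I then eased it back over 1.7 s and it is held still at about 46–47°, roughly 5° below balance. The overlay in the picture agrees to within about 0.5°.
- **Checks that disagreed:**
  - The handle's distance from the hinge read 198 mm instead of 194.6 mm. The bar probably slipped about 3 mm between the pads.
  - My angle from the handle's forward travel alone was 46.3°; using travel and height it was 46.9°.
  - Measured from the pictures, the brass peg gave a balance point of 52.4° against the stated 51.6°. The real margin below balance could therefore be anywhere from 4.6° to 6°.
- **Forces and surroundings:** The largest wrist force I saw was about 22 N. The jar and the tape measure stand where they did in the first pictures, and so does the tin as far as it can be seen past the arm.

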